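# Load the oil tester stand and click its keeper cap home

### The job

Load the tester stand: put the small amber oil bottle into the pocket marked with one white dot first, then the small green bottle into the pocket marked with two dots, each upright and fully down. Then take the red-knobbed keeper cap and press it straight down on the stand's centre post until it clicks, keep pressing after the force drops so that it sits fully home on the metal collar, and finish while still holding the knob and pressing it firmly down. Leave the two bottles already in the stand and all the other goods where they are.

Things in the scene. Friction and masses are not known exactly. Their poses are not given: they have to be found in the camera images.
- stand: Fixed tester stand, dark wooden block 160 x 160 x 30 mm; origin under its centre, z up. Four round pockets 30 mm wide, 22 mm deep, chamfered, at x, y = (42, 42), (42, -42), (-42, -42), (-42, 42) mm in its frame, marked with 1, 2, 3, 4 white dots in a row between pocket and edge. Pockets 3 and 4 hold bottles with maroon tops.
- pocket1 (a point): Centre of the floor of the one-dot pocket, 8 mm above the table and 22 mm below its mouth.
- pocket2 (a point): Centre of the floor of the two-dot pocket, 8 mm above the table and 22 mm below its mouth.
- collar: The aluminium column in the middle of the stand, 32 mm wide, its flat top (the collar) 75 mm above the table; origin as the stand's. The snap post rises from it: 16 mm wide, three sprung steel noses round it that stick out to 25 mm across, 11 mm above the collar, and a tapered tip 8 mm wide.
- seat (a point): Centre of the collar's top, 75 mm above the table: the cap's underside rests here when it is fully home.
- post_top (a point): Tip of the snap post, 24 mm above the collar, on the stand's centre line. The cap's lip meets the noses with its underside 16 mm above the collar; resistance climbs to 11 to 14 N about 1.5 mm on, drops as the lip passes the noses, and the cap then snaps down on the collar. Home, its flange overhangs the bottles' tops (72 mm above the table) with 3 mm to spare.
- amber: Small loose amber bottle with an amber top and a paper band, upright on the table, a cylinder 26 mm wide and 64 mm high, about 50 g; origin at the centre of its underside.
- green: Small loose green bottle with a lime-green top and a paper band, upright on the table, a cylinder 26 mm wide and 64 mm high, about 50 g; origin at the centre of its underside.
- cap: Loose keeper cap, flange down on the table, about 90 g, 44 mm high: white round flange 104 mm wide, 5 mm thick; above it a red round knob 38 mm wide (46 mm in the 3 mm next to the flange). Origin at the centre of its underside, z up. Bore underneath: 20 mm wide through the 4 mm lip, then 26 mm wide, 28 mm deep in all; round, so any yaw fits.
- vial3: Bottle with a maroon top already in the three-dot pocket; leave it there.
- vial4: Bottle with a maroon top already in the four-dot pocket; leave it there.
- flask_a: Bystander: clear oil bottle with a lime cap, 52 mm wide, 152 mm high, origin under its centre.
- flask_b: Bystander: amber oil bottle with a maroon cap, 52 mm wide, 152 mm high, origin under its centre.
- carton: Bystander: cardboard carton 60 x 90 x 35 mm, origin under its centre.
- tape: Bystander: roll of tape lying flat, 90 mm wide, 24 mm high, origin under its centre.
- driver: Bystander: red-handled screwdriver 170 mm long, lying on the table near the robot.
- jar: Bystander: jar 60 mm wide, 70 mm high, origin under its centre.
Mind the look-alikes: they are no part of the job. Of the things that look like the cap, take the one that is farthest to the robot's right at the start.

How it is judged:
On the way, in this order (a step that is already met when the one before it is completed fails the run):
1. the amber bottle stands fully down in the one-dot pocket (horizontal distance between amber and pocket1 below 0.005 m and z of amber in the frame of pocket1 below 0.003 m and angle between amber's own z axis and vertical below 0.25 rad), for 0.2 s.
2. then the green bottle stands fully down in the two-dot pocket (horizontal distance between green and pocket2 below 0.005 m and z of green in the frame of pocket2 below 0.003 m and angle between green's own z axis and vertical below 0.25 rad), for 0.2 s.
3. then the cap has clicked past the noses and sits on the collar (horizontal distance between cap and seat below 0.004 m and z of cap in the frame of seat below 0.0025 m and angle between cap's own z axis and vertical below 0.08 rad), for 0.2 s.
At the end, for the whole second after the job is handed in: Amber bottle in pocket 1, green in pocket 2: within 5 mm of centre, 3 mm of the floor, 0.25 rad of upright. Cap within 2.5 mm of the collar, 4 mm of its centre, 0.08 rad of level; fingers on it with over 2 N, cap pressed on the collar with over 4 N, through the last second (all of step 1 and all of step 2 and all of step 3 and contact force between cap and collar above 4 N and contact force between the fingers and cap above 2 N and linear speed of cap below 0.02 m/s); the arm keeps its last pose, push and grip.
It fails at once if a bottle already in the stand is lifted or taken out (moved over 12 mm) (distance of any of vial3, vial4 from where it was at the start of the episode above 0.012 m).
It fails at once if other goods on the table are moved by more than 30 mm (distance of any of flask_a, flask_b, carton, tape, driver, jar from where it was at the start of the episode above 0.03 m).
It also fails if it takes over 69 s, if anything falls off the work surface, if the arm or the gripper's body presses on something with over 40 N, if the wrist force passes 120 N, or if a joint passes its speed limit or range.

### The arm

A 6-joint arm with a two-finger parallel gripper is mounted at the origin on the work surface. World frame = base frame: x ahead of the robot, y to its left, z up, the work surface at z = 0. Lengths are in m, angles in rad, forces in N, time in s.
With the tool pointing down it reaches from about 0.375 to 0.75 m from the base axis. Payload 9 kg.
Tool frame: the origin (TCP) lies midway between the tips of the shut fingers; the grasp point (between the pads) lies behind it (arm.grasp_offset is the z of the grasp point in the tool frame, in m); z points along the fingers, y is the direction in which the jaws open and shut (so a half turn about z gives the same grasp; the last joint's range is limited). The gripper opens to 85 mm and grips with 20 to 120 N. Pads are 22 mm wide; open, the fingers measure 114 mm over their backs; the gripper's body (76 mm by 85 mm) begins 54 mm behind the grasp point. The pads swing forward as they close: fully open they stand 13 mm farther back than shut.
Start: joints at [-1.45, 0.104, 0.097, 1.564, 0, 1.353], TCP at [0.199, -0.566, 0.231] pointing down, gripper open.
Joint ranges: [-2.99, 2.99], [-0.84, 1.86], [-1.1, 1.16], [-1.84, 2.11], [-1.51, 1.56], [-3.14, 3.14]. Speed limits (rad/s): [2.22, 2.22, 2.57, 3.14, 3.14, 3.14].

### API

Orientations are given as a rotation vector (axis times angle).
In Python, from workcell import arm gives the robot as it stands.
- The arm moves only by the tool servo_tool, never from a script. Its argument "targets" is a list of rows, each a list of 2 entries, a list of its own where there are three numbers: the shift along the tool's x, y, z in m, then the turn, a rotation vector about the tool's x, y, z in degrees. In form: [[[dx, dy, dz], [wx, wy, wz]], ...]. A call has 1 to 8 rows; each row is the pose to reach, as a shift and turn from the pose measured when the call began, along the tool's axes at that moment; what a row does not reach only later rows make up. A row lasts 1/10 s, in which the tool goes at most 50 mm and 8.59 degrees, less where a joint would pass 70% of its speed; a pose out of reach is approached as far as the arm can. A call with a gripper value outside its range is refused whole. "claw" is the closure, from -1 (fully open) to 1 (shut), set as the call begins (left out, the last holds). The fingers move at their own pace and stop on an object; "grip_force" is the grip in N (left out, the last holds). Time passes only in rows, so rows that repeat a pose let the fingers close. It gives the time, the measured TCP pose, the force and the opening at its end, in the units of the state.
- arm.state(): the state, without advancing time (a new reading comes with each control period).
- arm.get_image(name): name is "scene" or "side" or "wrist"; returns a dict with "image" (480x640x3 uint8, blue, green, red), "fx", "fy", "cx", "cy" (pixels), "world_from_camera" (4x4, takes a point from camera to world coordinates); the wrist camera has in their place "hand_eye" (4x4, takes a point from camera to tool coordinates, whose origin is the TCP and whose axes are the flange's). Camera axes: x right, y down, z forward; pixel columns grow to the right and rows downward; lengths in m; the calibration is good to about 2 mm. A picture is of the moment at which its call begins: read the wrist's pose just before it. There is no depth.
- arm.close_job(): hands the job in, once; it reports no verdict.
The state is a dict: "clock": time; "qpos": joint angles; "qvel": joint speeds; "joint_efforts": joint torques, N m; "eef_pos": TCP position; "tool_rot": TCP orientation; "force": force on the tool from outside, world axes, zero at the start; "wrist_torque": the same for the moment, N m; "gripper_width": opening from 0.0 (shut) to 1.0 (fully open).
Only numpy, scipy, OpenCV 4.12 (cv2) and the standard library are available. Lean on these libraries where they do the work, as an engineer would, in place of code of your own. Each camera call takes 0.05 s, during which the arm holds its last target. There are 200 camera calls.

## Working session

There is one attempt and no reset: what is moved stays moved. The work goes in short steps, Python scripts to look and compute and a tool call to move; the robot and the scene stay as the last step left them, time stands still between calls to the robot, and variables do not carry over. Pictures are saved under pics/ and viewed, about 8 in all and at most 12, crops included, and the job is handed in when it is done.

Besides the shell and the picture viewer there is one more tool, called after "Call:" by a JSON object that holds its "api" and its "payload", one argument or row to a line. servo_tool: Moves the arm, as the interface text tells. Its arguments: {"type":"object","properties":{"targets":{"type":"array"},"claw":{"type":"number"},"grip_force":{"type":"number"}},"required":["targets"]}

```bash
mkdir -p pics; ls
python3 - <<'E'
from workcell import arm
import cv2,numpy as np
s=arm.state();print({k:np.round(v,3) for k,v in s.items()},arm.grasp_offset)
np.set_printoptions(precision=4,suppress=True)
for n in("scene","side"):
    d=arm.get_image(n);cv2.imwrite(f"pics/{n}0.png",d["image"]);np.savez(f"{n}0.npz",**d)
    print(n,d["fx"],d["fy"],d["cx"],d["cy"],d["world_from_camera"])
E
```

```text
pics
{'clock': np.float64(0.0), 'qpos': array([-1.45 ,  0.105,  0.096,  1.564,  0.   ,  1.353]), 'qvel': array([ 0.001, -0.002,  0.002, -0.   ,  0.001,  0.002]), 'joint_efforts': array([ 1.0000e-03, -5.5693e+01,  5.0365e+01,  1.7000e-02, -0.0000e+00,
       -0.0000e+00]), 'eef_pos': array([ 0.199, -0.566,  0.23 ]), 'tool_rot': array([-3.095, -0.529, -0.   ]), 'force': array([0.339, 0.278, 1.198]), 'wrist_torque': array([-0.054, -0.008,  0.001]), 'gripper_width': np.float64(1.001)} -0.0187
scene 480.33664036333585 480.33664036333585 320.29073881535373 242.94253234150952 [[-0.4748  0.5145 -0.7141  1.215 ]
 [ 0.8798  0.257  -0.3998  0.3685]
 [-0.0222 -0.8181 -0.5747  0.6334]
 [ 0.      0.      0.      1.    ]]
side 460.09528410276044 460.09528410276044 322.5290310416046 237.30755056478304 [[-0.9212 -0.2609  0.2888  0.2188]
 [-0.3892  0.6148 -0.686   0.7648]
 [ 0.0014 -0.7443 -0.6678  0.8075]
 [ 0.      0.      0.      1.    ]]
```

View pics/scene0.png

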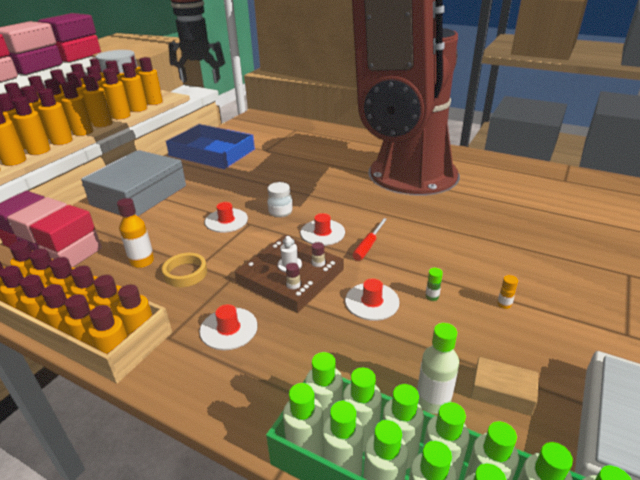

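View pics/side0.png

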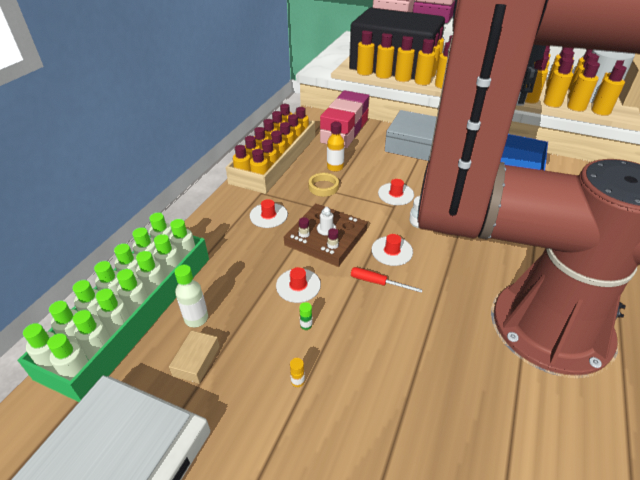

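Scene view: four red-knobbed caps at (225,218), (322,230), (227,325) and (372,298). Small green bottle at (434,283), small amber at (508,292), stand at about (290,270). Side view shows the same things; next I measure them by casting rays.

```bash
cat > h.py <<'E'
import numpy as np,cv2
np.set_printoptions(precision=4,suppress=True)
def ray(d,T,u,v):
    c=T@np.array([(u-d["cx"])/d["fx"],(v-d["cy"])/d["fy"],1,0]);return T[:3,3],c[:3]
def onz(d,u,v,z,T=None):
    o,r=ray(d,d["world_from_camera"] if T is None else T,u,v);return o+r*(z-o[2])/r[2]
def proj(d,p,T=None):
    T=d["world_from_camera"] if T is None else T
    c=np.linalg.inv(T)@np.append(p,1);return d["fx"]*c[0]/c[2]+d["cx"],d["fy"]*c[1]/c[2]+d["cy"]
def blobs(img,lo,hi,amin,amax=1e9):
    m=cv2.inRange(cv2.cvtColor(img,cv2.COLOR_BGR2HSV),lo,hi)
    n,l,st,c=cv2.connectedComponentsWithStats(m)
    return [(c[i],st[i]) for i in range(1,n) if amin<=st[i][4]<=amax]
E
python3 - <<'E'
from h import *
for n in("scene","side"):
    d=dict(np.load(f"{n}0.npz"));im=d["image"]
    print(n)
    for nm,lo,hi in(("red",(0,220,120),(4,255,255)),("green",(45,200,80),(65,255,255)),("amber",(14,200,120),(22,255,255))):
        for c,s in blobs(im,lo,hi,60,1500):
            z={"red":.025,"green":.05,"amber":.05}[nm]
            print(nm,c,s[2:],onz(d,*c,z)[:2])
d=dict(np.load("scene0.npz"))["image"]
a=cv2.resize(d[215:325,205:425],(800,400),interpolation=cv2.INTER_CUBIC)
cv2.imwrite("pics/crop1.png",a)
E
```

```text
scene
red [367.2857 243.7143] [14 21 98] [0.4156 0.0387]
green [435.8433 275.1343] [ 13  15 134] [0.4855 0.2114]
green [445.6975 335.9908] [ 23  28 433] [0.6321 0.2735]
green [323.6689 368.0902] [ 23  33 610] [0.7831 0.1266]
green [363.1489 383.6581] [ 25  36 658] [0.7821 0.1926]
green [301.8512 400.0973] [ 25  36 699] [0.8493 0.1261]
green [405.7871 400.7557] [ 26  37 700] [0.7816 0.2591]
green [343.5287 418.1375] [ 25  37 698] [0.8483 0.1926]
green [451.7703 419.8768] [ 26  38 714] [0.7821 0.3259]
green [388.4332 438.1099] [ 27  40 764] [0.8481 0.2591]
green [500.2826 440.9404] [ 33  40 906] [0.7839 0.3911]
green [436.7334 459.7905] [ 29  39 859] [0.8482 0.3251]
green [553.6805 461.7146] [  36   38 1058] [0.7824 0.4566]
green [488.8212 472.5881] [ 31  16 386] [0.8347 0.3875]
green [612.3333 473.7018] [ 34  14 342] [0.7658 0.5222]
amber [ 74.4449 115.8517] [ 26  41 445] [ 0.1937 -1.1758]
amber [ 32.7546 130.8609] [  38   56 1035] [ 0.3491 -1.1849]
amber [ 56.2889 123.0801] [ 35  44 886] [ 0.2682 -1.1742]
amber [ 10.104 142.179] [ 26  55 933] [ 0.4415 -1.1652]
amber [132.317  226.915
[... 1221 characters left out ...]
.4784]
amber [430.8299  65.6652] [ 32  50 929] [ 0.5478 -1.192 ]
amber [364.9682  58.3779] [ 18  33 471] [ 0.8302 -1.1598]
amber [384.2046  61.5616] [ 18  33 479] [ 0.7425 -1.158 ]
amber [403.9618  64.4036] [ 20  33 498] [ 0.6559 -1.1608]
amber [557.4288  85.4412] [ 30  52 723] [ 0.0474 -1.1902]
amber [581.3041  88.8048] [ 30  53 753] [-0.0387 -1.1935]
amber [537.379   85.9268] [ 23  41 314] [ 0.1192 -1.1547]
amber [607.1384  95.8359] [ 33  42 701] [-0.1284 -1.1646]
amber [270.3393 149.3097] [  75   58 1114] [ 0.8575 -0.3297]
amber [335.6202 142.7442] [ 16  16 129] [ 0.6841 -0.4468]
amber [334.5556 167.25  ] [16  7 72] [ 0.6348 -0.3142]
amber [296.5752 367.4336] [ 14  21 226] [0.449  0.3421]
```

View pics/crop1.png

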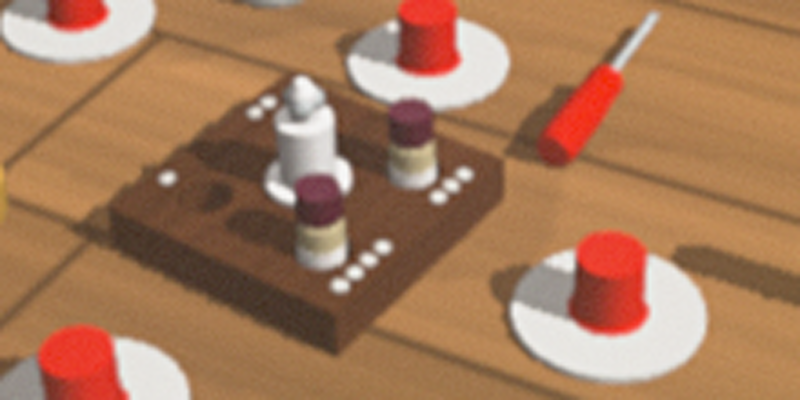

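The crop shows one dot at crop (167,178) → scene (251,264), two dots at (262,107) → (277,244), three dots at (452,185) → (329,266), four dots at (362,265) → (305,288). Post tip is at (302,82) → (288,237).

Run:
```python
from h import *
from scipy.optimize import least_squares
D={n:dict(np.load(f"{n}0.npz")) for n in("scene","side")}
for n in D:
    d=D[n];im=d["image"];print(n)
    hsv=cv2.cvtColor(im,cv2.COLOR_BGR2HSV)
    m=cv2.inRange(hsv,(0,180,100),(6,255,255))|cv2.inRange(hsv,(174,180,100),(180,255,255))
    k,l,st,c=cv2.connectedComponentsWithStats(m)
    for i in range(1,k):
        if 150<st[i][4]<1200 : print("red",c[i],st[i][2:],onz(d,*c[i],.024)[:2])
    for c,s in blobs(im,(0,0,165),(180,60,255),4,3000):
        p=onz(d,*c,.03)
        if .2<p[0]<.85 and abs(p[1])<.35: print("white",c,s[2:],p[:2], onz(d,*c,.005)[:2])
```

```text
scene
red [79.6491 47.4699] [ 43  26 664] [-0.5966 -2.1291]
red [225.1023 211.7008] [ 17  21 264] [ 0.4449 -0.3279]
red [323.1951 223.2398] [ 16  22 246] [ 0.384  -0.0876]
red [364.917  245.5271] [ 22  26 277] [0.4229 0.0364]
red [373.5962 291.168 ] [ 19  27 369] [0.554 0.113]
red [227.5258 318.6206] [ 24  31 485] [ 0.7432 -0.0928]
white [281.4899 197.582 ] [ 25  34 543] [ 0.3332 -0.2344] [ 0.2967 -0.2593]
white [228.4573 222.1768] [ 43  24 492] [ 0.487  -0.2846] [ 0.4568 -0.3117]
white [379.4815 225.6111] [13 16 54] [0.3437 0.0373] [0.3076 0.0236]
white [312. 222.] [ 5  3 11] [ 0.3991 -0.109 ] [ 0.3653 -0.1288]
white [325.9393 234.7671] [ 44  26 511] [ 0.4316 -0.0551] [ 0.3991 -0.0727]
white [291.4662 251.5878] [ 21  32 296] [ 0.521  -0.0912] [ 0.4923 -0.1103]
white [276.619 244.   ] [ 8  5 21] [ 0.5115 -0.1349] [ 0.4823 -0.1558]
white [320.8974 263.2051] [ 8  8 39] [ 0.5286 -0.0157] [ 0.5002 -0.0316]
white [281.4211 266.5   ] [ 8 10 38] [ 0.5748 -0.0828] [ 0.5482 -0.1015]
white [328.5 265.5] [12 10 48] [0.5284 0.0019] [ 0.5    -0.0133]
white [250.6667 263.5   ] [ 4  4 12] [ 0.5949 
[... 2068 characters left out ...]
18]
white [391.3944 252.8804] [ 42  30 677] [ 0.3783 -0.0471] [ 0.3834 -0.0732]
white [302.2 240. ] [ 8  5 20] [ 0.5981 -0.0046] [ 0.6103 -0.0293]
white [331.9762 243.5714] [11 11 84] [ 0.5243 -0.0215] [ 0.5341 -0.0468]
white [322.6364 248.0909] [ 4  3 11] [0.5393 0.0027] [ 0.5496 -0.0218]
white [327. 250.] [3 3 9] [0.5268 0.0048] [ 0.5367 -0.0196]
white [331.5 251.5] [ 4  4 12] [0.5146 0.0054] [ 0.5241 -0.019 ]
white [297.0223 288.4511] [ 45  33 807] [0.5408 0.1474] [0.5512 0.1275]
white [403.5818 285.7091] [ 36  13 110] [0.3221 0.0457] [0.3254 0.0225]
white [189.8301 304.1373] [ 29  45 918] [0.7362 0.2796] [0.7528 0.264 ]
white [305.2537 323.4776] [12  8 67] [0.4832 0.2291] [0.4917 0.2118]
```

Named by colour and confirmed in both views, the caps lie at:

| Scene pixel | World (x, y) |
|---|---|
| (225,212) | (0.445, -0.326) |
| (323,223) | (0.385, -0.087) |
| (374,291) | (0.554, 0.114) |
| (228,319) | (0.743, -0.091) |

The robot's right is -y, so the cap meant is the first, at (0.445, -0.326). I'll confirm it in a close crop when I get there. The dot rows give the stand at about (0.561, -0.070), with its x axis near world -y. I'm now moving over the stand for a close look on the way to the amber bottle.

Call:
{"api": "servo_tool", "payload": {
  "targets": [
    [[0.43,-0.32,-0.05],[0,0,-70.6]],
    [[0.43,-0.32,-0.05],[0,0,-70.6]],
    [[0.43,-0.32,-0.05],[0,0,-70.6]],
    [[0.43,-0.32,-0.05],[0,0,-70.6]],
    [[0.43,-0.32,-0.05],[0,0,-70.6]],
    [[0.43,-0.32,-0.05],[0,0,-70.6]],
    [[0.43,-0.32,-0.05],[0,0,-70.6]],
    [[0.43,-0.32,-0.05],[0,0,-70.6]]
  ],
  "claw": -1,
  "grip_force": 40
}}

```text
clock: 0.9
eef_pos: [0.4223, -0.2335, 0.2683]
tool_rot: [-2.25, -2.192, -0.001]
force: [1.5, -0.5, -0.4]
gripper_width: 0.998
```

```bash
cat >> h.py <<'E'
from scipy.spatial.transform import Rotation as Ro
RD=np.array([[0,1,0],[1,0,0],[0,0,-1.]])   # tool x=world y, tool y=world x
def go(arm,p,R=RD):
    s=arm.state();R0=Ro.from_rotvec(s["tool_rot"]).as_matrix()
    print("t",round(float(s["clock"]),2),"pos",np.array(s["eef_pos"]),"F",np.array(s["force"]),"w",s["gripper_width"])
    print("shift mm",1000*R0.T@(np.array(p)-s["eef_pos"]),"turn",np.degrees(Ro.from_matrix(R0.T@R).as_rotvec()))
def wrist(arm,name):
    s=arm.state();d=arm.get_image("wrist");T=np.eye(4);T[:3,:3]=Ro.from_rotvec(s["tool_rot"]).as_matrix();T[:3,3]=s["eef_pos"]
    d["world_from_camera"]=T@d["hand_eye"];cv2.imwrite(f"pics/{name}.png",d["image"]);np.savez(f"{name}.npz",**d);return d
E
python3 - <<'E'
from h import *
from workcell import arm
go(arm,[.50,-.12,.28])
d=wrist(arm,"w0");print(d["hand_eye"],d["fx"],d["cx"],d["cy"])
E
```

```text
t 0.9 pos [ 0.4223 -0.2335  0.2683] F [ 1.525  -0.4861 -0.4285] w 0.9978069681967181
shift mm [115.4606  74.7353 -11.5806] turn [-0.008  -0.067  -1.4923]
[[-0.0016 -0.9499 -0.3127  0.0816]
 [ 1.     -0.0017  0.0001  0.0003]
 [-0.0006 -0.3127  0.9499 -0.1429]
 [ 0.      0.      0.      1.    ]] 342.9143351994967 321.6033220215899 234.9586647366288
```

Call:
{"api": "servo_tool", "payload": {
  "targets": [
    [[0.2,0.138,0],[0,0,-1.5]],
    [[0.2,0.138,0],[0,0,-1.5]],
    [[0.2,0.138,0],[0,0,-1.5]],
    [[0.2,0.138,0],[0,0,-1.5]],
    [[0.2,0.138,0],[0,0,-1.5]],
    [[0.2,0.138,0],[0,0,-1.5]],
    [[0.2,0.138,0],[0,0,-1.5]],
    [[0.2,0.138,0],[0,0,-1.5]]
  ]
}}

```text
clock: 1.75
eef_pos: [0.5654, -0.03, 0.2701]
tool_rot: [-2.205, -2.236, -0.005]
force: [0.7, -0.6, 0.2]
gripper_width: 0.999
```

Run:
```python
from h import *
from workcell import arm
go(arm,[.45,.342,.20])
d=wrist(arm,"w1")
for c,s in blobs(d["image"],(0,0,165),(180,60,255),10,3000):
    print(c,s[2:],onz(d,*c,.03))
```

```text
t 1.75 pos [ 0.5654 -0.03    0.2701] F [ 0.6901 -0.5819  0.23  ] w 0.999343797123052
shift mm [ 373.4129 -110.3266   71.0145] turn [ 0.0905 -0.171   0.801 ]
[106.642  139.4877] [ 71   7 324] [0.3342 0.0316 0.03  ]
[277.1515 165.9394] [ 9  9 66] [0.5168 0.0057 0.03  ]
[288.6119 167.4328] [ 9 10 67] [0.5294 0.0043 0.03  ]
[299.8806 169.    ] [ 9  9 67] [0.5419 0.0027 0.03  ]
[347.0606 175.1515] [ 9  9 66] [ 0.5943 -0.0034  0.03  ]
[358.0625 176.8438] [ 9  9 64] [ 0.6066 -0.0052  0.03  ]
[369.2381 178.1905] [ 9  9 63] [ 0.6192 -0.0065  0.03  ]
[380.1231 179.8769] [ 9  9 65] [ 0.6314 -0.0083  0.03  ]
[287.3611 182.2361] [21 11 72] [ 0.5277 -0.0121  0.03  ]
[625.7611 269.6893] [  40  151 2591] [ 0.9379 -0.1139  0.03  ]
[357.9518 192.6747] [21 12 83] [ 0.6073 -0.023   0.03  ]
[318.0337 232.9725] [  42   45 1455] [ 0.5626 -0.0714  0.03  ]
[271.7  279.58] [ 8  8 50] [ 0.5063 -0.1321  0.03  ]
[281.76 280.76] [ 8  8 50] [ 0.5186 -0.1335  0.03  ]
[344.4286 288.3265] [ 8  8 49] [ 0.596  -0.1429  0.03  ]
[188.5612 331.0816] [ 44  63 686] [ 0.3965 -0.2064  0.03  ]
[454.6954 330.7834] [ 43  60 637] [ 0.7408 -0.2022  0.03  ]
[145.1412 340.5902] [  58   58 1530] [ 0.3384 -0.2214  0.03  ]
[240.9394 383.3013] [  70   58 2078] [ 0.4592 -0.2884  0.03  ]
```

View pics/w1.png

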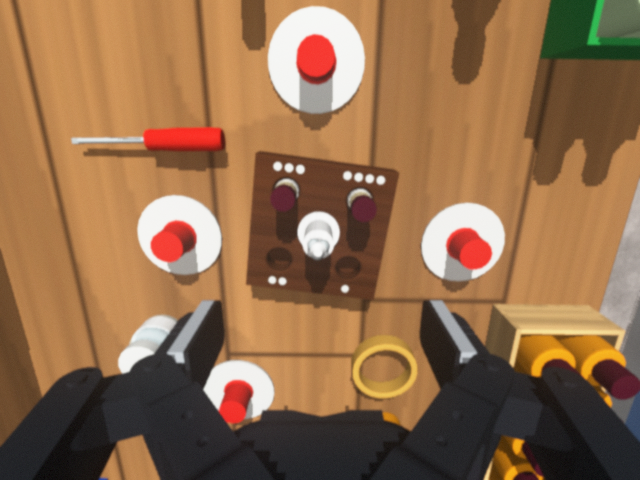

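The wrist view shows all four dot groups: three dots at (288,167), four at (364,177), two at (277,280), one at (344,288). Pockets 1 and 2 are empty, and the cap on the robot's right is at (238,390). The fit puts the stand centre at (0.5627, -0.0694), pocket1 at (0.5992, -0.1162) and pocket2 at (0.5159, -0.1059). That agrees with the scene camera to 2 mm. Next is the amber bottle.

Call:
{"api": "servo_tool", "payload": {
  "targets": [
    [[0.4,-0.115,0.06],[0,0,0.8]],
    [[0.4,-0.115,0.06],[0,0,0.8]],
    [[0.4,-0.115,0.06],[0,0,0.8]],
    [[0.4,-0.115,0.06],[0,0,0.8]],
    [[0.4,-0.115,0.06],[0,0,0.8]],
    [[0.4,-0.115,0.06],[0,0,0.8]],
    [[0.4,-0.115,0.06],[0,0,0.8]],
    [[0.4,-0.115,0.06],[0,0,0.8]]
  ]
}}

```text
clock: 2.6
eef_pos: [0.4507, 0.35, 0.2142]
tool_rot: [-2.225, -2.218, -0.007]
force: [1.3, -0.2, 0.2]
gripper_width: 1.002
```

Call:
{"api": "servo_tool", "payload": {
  "targets": [
    [[0.025,0,0],[0,0,0]],
    [[0.025,0,0],[0,0,0]],
    [[0.025,0,0],[0,0,0]]
  ]
}}

```text
clock: 2.9
eef_pos: [0.4511, 0.3741, 0.2144]
tool_rot: [2.226, 2.217, 0.007]
force: [0.0, -0.3, -0.2]
gripper_width: 0.998
```

Run:
```python
from h import *
from workcell import arm
d=wrist(arm,"w2")
for nm,lo,hi,z in(("amber",(10,200,60),(25,255,255),.064),("green",(40,180,60),(70,255,255),.064)):
  for c,s in blobs(d["image"],lo,hi,100,6000): print(nm,c,s,onz(d,*c,z)[:2])
go(arm,[.45,.342,.20])
```

```text
amber [321.3529 248.8583] [308 231  27  35 748] [0.4516 0.3463]
green [360.4219 363.9469] [349 348  25  32 621] [0.491  0.2201]
t 2.95 pos [0.4513 0.3737 0.2145] F [ 0.8247 -0.217   0.1004] w 0.9986844055600653
shift mm [-31.7744  -1.1754  14.3843] turn [ 0.1845 -0.1685 -0.2649]
```

View pics/w2.png

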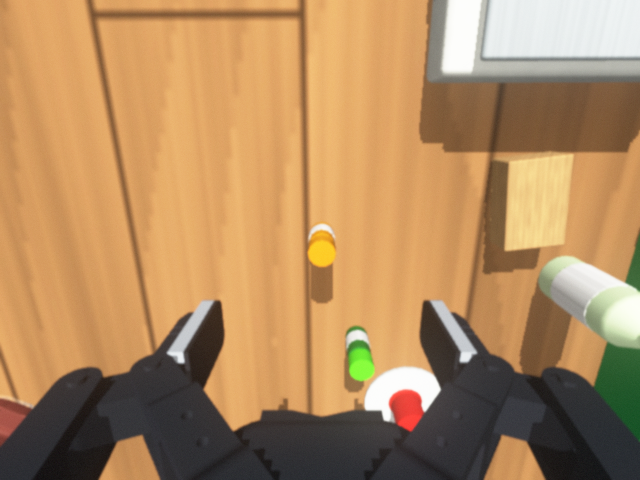

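The amber bottle's top is at (321,253) in the wrist view, giving (0.451, 0.342), which agrees with the fixed cameras. Descending to grip it.

Call:
{"api": "servo_tool", "payload": {
  "targets": [
    [[-0.032,-0.001,0.04],[0.2,-0.2,-0.3]],
    [[-0.032,-0.001,0.08],[0.2,-0.2,-0.3]],
    [[-0.032,-0.001,0.12],[0.2,-0.2,-0.3]],
    [[-0.032,-0.001,0.15],[0.2,-0.2,-0.3]],
    [[-0.032,-0.001,0.17],[0.2,-0.2,-0.3]],
    [[-0.032,-0.001,0.186],[0.2,-0.2,-0.3]],
    [[-0.032,-0.001,0.186],[0.2,-0.2,-0.3]],
    [[-0.032,-0.001,0.186],[0.2,-0.2,-0.3]]
  ]
}}

```text
clock: 3.75
eef_pos: [0.4514, 0.3418, 0.0293]
tool_rot: [2.222, 2.221, 0.0]
force: [0.4, 0.6, 0.4]
gripper_width: 1.002
```

Call:
{"api": "servo_tool", "payload": {
  "targets": [
    [[0,0,0],[0,0,0]],
    [[0,0,0],[0,0,0]],
    [[0,0,0],[0,0,0]],
    [[0,0,0],[0,0,0]],
    [[0,0,0],[0,0,0]],
    [[0,0,0],[0,0,0]],
    [[0,0,0],[0,0,0]],
    [[0,0,0],[0,0,0]]
  ],
  "claw": 1,
  "grip_force": 30
}}

```text
clock: 4.55
eef_pos: [0.4517, 0.342, 0.0298]
tool_rot: [2.221, 2.221, 0.001]
force: [-0.7, 0.4, 5.0]
gripper_width: 0.296
```

Run:
```python
from h import *
from workcell import arm
go(arm,[.451,.342,.03])
d=wrist(arm,"w3")
```

```text
t 4.55 pos [0.4517 0.342  0.0298] F [-0.6744  0.3939  4.9851] w 0.29600012808284354
shift mm [-0.0245 -0.6719 -0.2447] turn [ 0.0616 -0.0042 -0.0179]
```

View pics/w3.png

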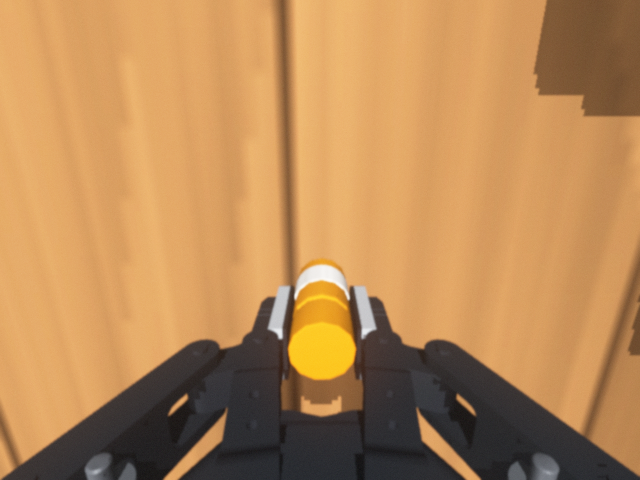

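The amber bottle is gripped upright and central (25 mm opening, top at (322,350)). Lifting and carrying it to pocket 1.

Call:
{"api": "servo_tool", "payload": {
  "targets": [
    [[0,0,-0.05],[0,0,0]],
    [[0,0,-0.1],[0,0,0]],
    [[-0.02,0.01,-0.14],[0,0,0]],
    [[-0.07,0.03,-0.14],[0,0,0]],
    [[-0.12,0.05,-0.14],[0,0,0]],
    [[-0.17,0.07,-0.14],[0,0,0]],
    [[-0.22,0.09,-0.14],[0,0,0]],
    [[-0.27,0.11,-0.14],[0,0,0]]
  ]
}}

```text
clock: 5.4
eef_pos: [0.5545, 0.0879, 0.1695]
tool_rot: [2.221, 2.221, 0.001]
force: [0.7, -0.3, -0.4]
gripper_width: 0.296
```

Call:
{"api": "servo_tool", "payload": {
  "targets": [
    [[-0.04,0.01,0],[0,0,0]],
    [[-0.08,0.02,0],[0,0,0]],
    [[-0.12,0.03,0],[0,0,0]],
    [[-0.16,0.035,0],[0,0,0]],
    [[-0.185,0.036,0],[0,0,0]],
    [[-0.185,0.036,0],[0,0,0]],
    [[-0.185,0.036,0],[0,0,0]]
  ]
}}

```text
clock: 6.1
eef_pos: [0.5902, -0.0972, 0.169]
tool_rot: [-2.222, -2.219, -0.001]
force: [0.0, -0.1, -0.1]
gripper_width: 0.291
```

Run:
```python
from h import *
from workcell import arm
d=dict(np.load("w3.npz"))
for c,s in blobs(d["image"],(10,200,60),(25,255,255),500,9000):print(c,s)
print(onz(d,322,348,.064))
go(arm,[.599,-.116,.17])
d=wrist(arm,"w4")
for c,s in blobs(d["image"],(0,0,165),(180,60,255),10,3000):
    p=onz(d,*c,.03)
    if abs(p[0]-.56)<.08 and abs(p[1]+.07)<.09:print(c,s[2:],p)
```

```text
[321.36   332.8769] [ 288  282   68   98 5281]
[0.4521 0.3433 0.064 ]
t 6.1 pos [ 0.5902 -0.0972  0.169 ] F [ 0.0034 -0.0733 -0.089 ] w 0.29068265899577655
shift mm [-18.7994   8.8673  -1.0486] turn [-0.0054 -0.0472 -0.0775]
[224.4818  92.708 ] [ 12  14 137] [0.5169 0.006  0.03  ]
[241.0929  94.8143] [ 13  14 140] [0.5294 0.0045 0.03  ]
[257.4403  96.9179] [ 12  13 134] [0.5418 0.003  0.03  ]
[326.2    105.7852] [ 13  14 135] [ 0.5944 -0.0035  0.03  ]
[342.3359 107.8702] [ 12  13 131] [ 0.6068 -0.0051  0.03  ]
[358.4385 109.9308] [ 12  13 130] [ 0.6193 -0.0066  0.03  ]
[374.4046 111.9695] [ 12  13 131] [ 0.6317 -0.0081  0.03  ]
[247.8769 119.4462] [17 16 65] [ 0.5333 -0.0133  0.03  ]
[338.9344 131.5082] [24 17 61] [ 0.6044 -0.0226  0.03  ]
[286.5047 189.6786] [  60   61 2663] [ 0.5615 -0.0686  0.03  ]
[226.9333 260.7333] [11 10 90] [ 0.5064 -0.1321  0.03  ]
[241.0111 262.4111] [11 10 90] [ 0.5188 -0.1337  0.03  ]
[321.1657 276.7626] [ 54  35 712] [ 0.59   -0.1479  0.03  ]
```

View pics/w4.png

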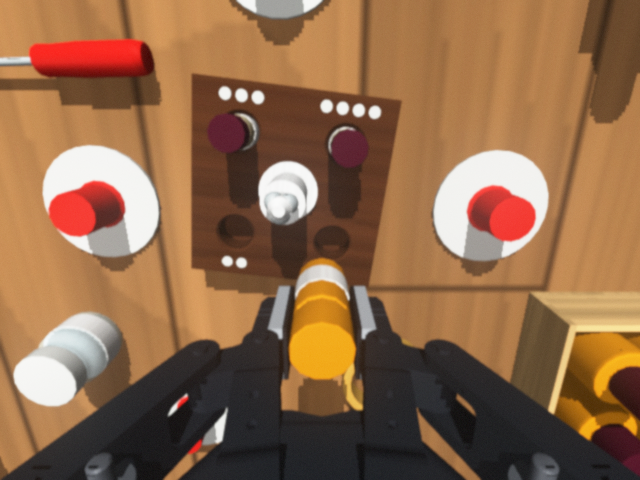

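The wrist view has the bottle in hand at (322,340), the dots unchanged, pocket 1 at (332,240) and pocket 2 at (236,230). Dots refit to the same centre. Moving over pocket 1, then down.

Call:
{"api": "servo_tool", "payload": {
  "targets": [
    [[-0.0198,0.0088,0],[0,0,0]],
    [[-0.0198,0.0088,0.02],[0,0,0]],
    [[-0.0198,0.0088,0.05],[0,0,0]],
    [[-0.0198,0.0088,0.08],[0,0,0]],
    [[-0.0198,0.0088,0.092],[0,0,0]],
    [[-0.0198,0.0088,0.092],[0,0,0]],
    [[-0.0198,0.0088,0.092],[0,0,0]]
  ]
}}

```text
clock: 6.85
eef_pos: [0.5996, -0.1158, 0.0784]
tool_rot: [2.22, 2.222, 0.002]
force: [0.1, 0.1, 0.3]
gripper_width: 0.294
```

Call:
{"api": "servo_tool", "payload": {
  "targets": [
    [[0,0,0.006],[0,0,0]],
    [[0,0,0.012],[0,0,0]],
    [[0,0,0.018],[0,0,0]],
    [[0,0,0.024],[0,0,0]],
    [[0,0,0.028],[0,0,0]],
    [[0,0,0.032],[0,0,0]]
  ]
}}

```text
clock: 7.45
eef_pos: [0.5995, -0.1158, 0.0459]
tool_rot: [2.221, 2.222, 0.001]
force: [0.6, -0.7, -0.6]
gripper_width: 0.294
```

Run:
```python
from h import *
from workcell import arm
go(arm,[.599,-.117,.0378])
```

```text
t 7.45 pos [ 0.5995 -0.1158  0.0459] F [ 0.5503 -0.6942 -0.6439] w 0.293501232404148
shift mm [-1.2334 -0.477   8.0845] turn [ 0.0492 -0.0275  0.0329]
```

No contact force and the bottle is 14 mm into the pocket. Continuing down to the floor.

Call:
{"api": "servo_tool", "payload": {
  "targets": [
    [[-0.0005,-0.0003,0.004],[0,0,0]],
    [[-0.0005,-0.0003,0.007],[0,0,0]],
    [[-0.0005,-0.0003,0.0085],[0,0,0]],
    [[-0.0005,-0.0003,0.009],[0,0,0]],
    [[-0.0005,-0.0003,0.009],[0,0,0]]
  ]
}}

```text
clock: 7.95
eef_pos: [0.5991, -0.1163, 0.0378]
tool_rot: [2.221, 2.222, 0.001]
force: [-4.5, 0.7, 7.6]
gripper_width: 0.295
```

Call:
{"api": "servo_tool", "payload": {
  "targets": [
    [[0,0,0],[0,0,0]],
    [[0,0,0],[0,0,0]],
    [[0,0,0],[0,0,0]],
    [[0,0,0],[0,0,0]]
  ],
  "claw": 0
}}

```text
clock: 8.35
eef_pos: [0.5991, -0.1163, 0.0377]
tool_rot: [2.22, 2.222, 0.001]
force: [0.1, 0.3, -0.2]
gripper_width: 0.498
```

Call:
{"api": "servo_tool", "payload": {
  "targets": [
    [[0,0,-0.02],[0,0,0]],
    [[0,0,-0.06],[0,0,0]],
    [[0,0,-0.11],[0,0,0]],
    [[0,0,-0.16],[0,0,0]],
    [[0.05,0,-0.2],[0,0,0]],
    [[0.1,0,-0.2],[0,0,0]],
    [[0.1,0,-0.2],[0,0,0]],
    [[0.1,0,-0.2],[0,0,0]]
  ]
}}

```text
clock: 9.15
eef_pos: [0.5991, -0.0146, 0.2381]
tool_rot: [2.217, 2.225, 0.002]
force: [-0.6, -0.2, -0.3]
gripper_width: 0.5
```

Run:
```python
from h import *
from workcell import arm
go(arm,[.4885,.245,.2])
d=wrist(arm,"w5")
for nm,lo,hi in(("amber",(10,200,60),(25,255,255)),("maroon",(165,60,20),(180,255,120))):
  for c,s in blobs(d["image"],lo,hi,100,6000):
    p=onz(d,*c,.072)
    if abs(p[0]-.56)<.1 and abs(p[1]+.07)<.1:print(nm,c,s,p[:2])
```

```text
t 9.15 pos [ 0.5991 -0.0146  0.2381] F [-0.6117 -0.1659 -0.2939] w 0.49978417791480584
shift mm [ 259.9598 -109.6923   37.9441] turn [ 0.0849 -0.007   0.2025]
amber [320.9325 304.6295] [309 286  25  36 726] [ 0.5992 -0.1092]
maroon [244.1448 220.7571] [230 207  28  29 601] [ 0.5273 -0.0208]
maroon [331.6267 231.2825] [319 217  26  29 584] [ 0.6092 -0.031 ]
```

View pics/w5.png

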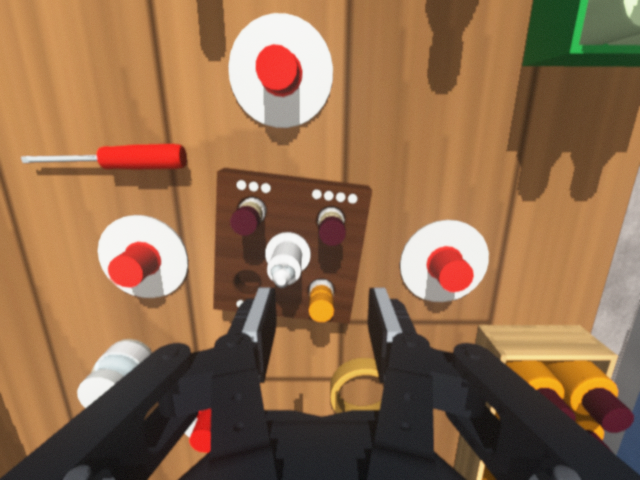

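The amber bottle stands in the one-dot pocket at (321,300), upright and level with the maroon ones. Next the green bottle. That is 8 pictures viewed, so I'll measure this one by numbers only.

Call:
{"api": "servo_tool", "payload": {
  "targets": [
    [[0.05,-0.02,0.01],[0,0,0.2]],
    [[0.1,-0.04,0.02],[0,0,0.2]],
    [[0.15,-0.06,0.03],[0,0,0.2]],
    [[0.2,-0.08,0.038],[0,0,0.2]],
    [[0.25,-0.1,0.038],[0,0,0.2]],
    [[0.26,-0.11,0.038],[0,0,0.2]],
    [[0.26,-0.11,0.038],[0,0,0.2]],
    [[0.26,-0.11,0.038],[0,0,0.2]]
  ],
  "claw": -1
}}

```text
clock: 10.0
eef_pos: [0.4883, 0.2433, 0.1985]
tool_rot: [2.222, 2.22, -0.001]
force: [0.7, 0.3, -0.6]
gripper_width: 1.001
```

Run:
```python
from h import *
from workcell import arm
d=wrist(arm,"w6");im=d["image"]
for c,s in blobs(im,(35,150,30),(75,255,255),100,6000):
    u=s[0]+s[2]/2; r=s[2]/2; v=s[1]+s[3]-r*.95
    print(c,s,onz(d,u,v,.064)[:2],"col x",onz(d,c[0],c[1],.055)[:2])
go(arm,[.4885,.2105,.03])
```

```text
[326.028  253.2662] [312 234  30  38 894] [0.4933 0.2125] col x [0.4926 0.2132]
[636.6165 294.188 ] [631 275   9  37 133] [0.7761 0.1625] col x [0.7824 0.1715]
t 10.05 pos [0.4888 0.2427 0.1986] F [ 0.5638 -0.4322  0.024 ] w 0.997285247569276
shift mm [-32.039   -0.2121 168.6509] turn [-0.0075  0.0392 -0.1273]
```

Call:
{"api": "servo_tool", "payload": {
  "targets": [
    [[-0.0308,0.003,0.04],[0,0,0]],
    [[-0.0308,0.003,0.08],[0,0,0]],
    [[-0.0308,0.003,0.12],[0,0,0]],
    [[-0.0308,0.003,0.145],[0,0,0]],
    [[-0.0308,0.003,0.16],[0,0,0]],
    [[-0.0308,0.003,0.1685],[0,0,0]],
    [[-0.0308,0.003,0.1685],[0,0,0]],
    [[-0.0308,0.003,0.1685],[0,0,0]]
  ]
}}

```text
clock: 10.85
eef_pos: [0.4928, 0.2116, 0.0315]
tool_rot: [2.223, 2.218, 0.001]
force: [0.5, 0.1, -0.1]
gripper_width: 0.999
```

Call:
{"api": "servo_tool", "payload": {
  "targets": [
    [[0,0,0],[0,0,0]],
    [[0,0,0],[0,0,0]],
    [[0,0,0],[0,0,0]],
    [[0,0,0],[0,0,0]],
    [[0,0,0],[0,0,0]],
    [[0,0,0],[0,0,0]],
    [[0,0,0],[0,0,0]],
    [[0,0,0],[0,0,0]]
  ],
  "claw": 1,
  "grip_force": 30
}}

```text
clock: 11.65
eef_pos: [0.4929, 0.2117, 0.0318]
tool_rot: [2.223, 2.217, 0.002]
force: [-0.5, 0.2, 4.2]
gripper_width: 0.295
```

Run:
```python
from h import *
from workcell import arm
d=wrist(arm,"w7");im=d["image"]
for c,s in blobs(im,(35,150,30),(75,255,255),500,9000): print(c,s)
go(arm,[.5159,-.1065,.17])
```

```text
[321.4635 328.4468] [ 288  278   68   97 5269]
t 11.7 pos [0.493  0.2117 0.0318] F [-1.9035 -0.1485  4.6276] w 0.29620549692781756
shift mm [-318.1997   24.0064 -138.0732] turn [ 0.1172  0.0184 -0.1428]
```

Call:
{"api": "servo_tool", "payload": {
  "targets": [
    [[0,0,-0.05],[0,0,0]],
    [[0,0,-0.1],[0,0,0]],
    [[-0.02,0.002,-0.14],[0,0,0]],
    [[-0.07,0.006,-0.14],[0,0,0]],
    [[-0.12,0.01,-0.14],[0,0,0]],
    [[-0.17,0.014,-0.14],[0,0,0]],
    [[-0.22,0.018,-0.14],[0,0,0]],
    [[-0.26,0.02,-0.14],[0,0,0]]
  ]
}}

```text
clock: 12.5
eef_pos: [0.5117, -0.0508, 0.1715]
tool_rot: [2.224, 2.217, 0.001]
force: [1.2, 0.7, -0.9]
gripper_width: 0.293
```

Call:
{"api": "servo_tool", "payload": {
  "targets": [
    [[-0.03,0.002,0],[0,0,0]],
    [[-0.055,0.003,0],[0,0,0]],
    [[-0.055,0.003,0],[0,0,0]],
    [[-0.055,0.003,0],[0,0,0]]
  ]
}}

```text
clock: 12.9
eef_pos: [0.5142, -0.106, 0.171]
tool_rot: [2.226, 2.216, 0.001]
force: [0.0, 0.6, -0.2]
gripper_width: 0.292
```

Run:
```python
from h import *
from workcell import arm
go(arm,[.5159,-.1062,.08])
```

```text
t 12.9 pos [ 0.5142 -0.106   0.171 ] F [ 0.0306  0.636  -0.2102] w 0.29179360300742907
shift mm [-0.248   1.615  90.9794] turn [ 0.0506 -0.0058 -0.2658]
```

Call:
{"api": "servo_tool", "payload": {
  "targets": [
    [[-0.0003,0.0017,0.03],[0,0,-0.2]],
    [[-0.0003,0.0017,0.06],[0,0,-0.2]],
    [[-0.0003,0.0017,0.085],[0,0,-0.2]],
    [[-0.0003,0.0017,0.091],[0,0,-0.2]],
    [[-0.0003,0.0017,0.091],[0,0,-0.2]]
  ]
}}

```text
clock: 13.4
eef_pos: [0.5154, -0.1051, 0.0794]
tool_rot: [-2.221, -2.221, -0.0]
force: [-0.7, -0.0, 1.0]
gripper_width: 0.298
```

Call:
{"api": "servo_tool", "payload": {
  "targets": [
    [[0,0,0.006],[0,0,0]],
    [[0,0,0.012],[0,0,0]],
    [[0,0,0.018],[0,0,0]],
    [[0,0,0.024],[0,0,0]],
    [[0,0,0.028],[0,0,0]],
    [[0,0,0.032],[0,0,0]]
  ]
}}

```text
clock: 14.0
eef_pos: [0.5153, -0.1051, 0.047]
tool_rot: [-2.221, -2.22, -0.0]
force: [0.1, 0.6, 0.4]
gripper_width: 0.294
```

Run:
```python
from h import *
from workcell import arm
go(arm,[.5159,-.1062,.0398])
```

```text
t 14.0 pos [ 0.5153 -0.1051  0.047 ] F [0.1205 0.6328 0.3658] w 0.29380688259616444
shift mm [-1.1553  0.6322  7.2068] turn [-0.0514 -0.0589 -0.0044]
```

Call:
{"api": "servo_tool", "payload": {
  "targets": [
    [[-0.0005,0.0003,0.004],[0,0,0]],
    [[-0.0005,0.0003,0.006],[0,0,0]],
    [[-0.0005,0.0003,0.0075],[0,0,0]],
    [[-0.0005,0.0003,0.008],[0,0,0]],
    [[-0.0005,0.0003,0.008],[0,0,0]]
  ]
}}

```text
clock: 14.5
eef_pos: [0.5155, -0.1056, 0.0398]
tool_rot: [-2.221, -2.22, 0.0]
force: [-4.4, 0.7, 6.7]
gripper_width: 0.3
```

Call:
{"api": "servo_tool", "payload": {
  "targets": [
    [[0,0,0],[0,0,0]],
    [[0,0,0],[0,0,0]],
    [[0,0,0],[0,0,0]],
    [[0,0,0],[0,0,0]]
  ],
  "claw": 0
}}

```text
clock: 14.9
eef_pos: [0.5156, -0.1056, 0.0397]
tool_rot: [-2.221, -2.22, 0.0]
force: [-0.4, -0.5, 0.8]
gripper_width: 0.498
```

Call:
{"api": "servo_tool", "payload": {
  "targets": [
    [[0,0,-0.02],[0,0,0]],
    [[0,0,-0.06],[0,0,0]],
    [[0,0,-0.11],[0,0,0]],
    [[0,0,-0.16],[0,0,0]],
    [[0,0,-0.18],[0,0,0]],
    [[0,0,-0.18],[0,0,0]]
  ]
}}

```text
clock: 15.5
eef_pos: [0.5174, -0.1066, 0.2237]
tool_rot: [2.218, 2.218, 0.003]
force: [-0.2, -0.0, -1.2]
gripper_width: 0.501
```

Run:
```python
from h import *
from workcell import arm
go(arm,[.445,-.27,.22])
```

```text
t 15.5 pos [ 0.5174 -0.1066  0.2237] F [-0.174  -0.0097 -1.1729] w 0.501050285830872
shift mm [-163.4375  -72.419     3.6692] turn [ 0.2671  0.1073 -0.0047]
```

Call:
{"api": "servo_tool", "payload": {
  "targets": [
    [[-0.05,-0.022,0],[0.2,0.1,0]],
    [[-0.1,-0.044,0],[0.2,0.1,0]],
    [[-0.145,-0.066,0],[0.2,0.1,0]],
    [[-0.163,-0.072,0],[0.2,0.1,0]],
    [[-0.163,-0.072,0],[0.2,0.1,0]],
    [[-0.163,-0.072,0],[0.2,0.1,0]]
  ],
  "claw": -1
}}

```text
clock: 16.1
eef_pos: [0.4448, -0.2695, 0.2224]
tool_rot: [-2.222, -2.219, -0.002]
force: [-0.1, -0.1, -0.1]
gripper_width: 0.999
```

Run:
```python
from h import *
from workcell import arm
d=wrist(arm,"w8");im=d["image"]
hsv=cv2.cvtColor(im,cv2.COLOR_BGR2HSV)
m=cv2.inRange(hsv,(0,180,80),(6,255,255))|cv2.inRange(hsv,(174,180,80),(180,255,255))
k,l,st,c=cv2.connectedComponentsWithStats(m)
for i in range(1,k):
    if st[i][4]>300: print("red",c[i],st[i],onz(d,*c[i],.03)[:2])
w=cv2.inRange(hsv,(0,0,120),(180,60,255))|m
w=cv2.morphologyEx(w,cv2.MORPH_CLOSE,np.ones((9,9)))
for q in cv2.findContours(w,cv2.RETR_EXTERNAL,cv2.CHAIN_APPROX_NONE)[0]:
    if cv2.contourArea(q)>2000:
        e=cv2.fitEllipse(cv2.convexHull(q));print("fl",np.array(e[0]),e[1],e[2],onz(d,*e[0],.005)[:2])
for nm,lo,hi in(("green",(35,150,30),(75,255,255)),("amber",(10,200,60),(25,255,255))):
  for c,s in blobs(im,lo,hi,100,6000):
    p=onz(d,*c,.072)
    if abs(p[0]-.56)<.1 and abs(p[1]+.07)<.1:print(nm,c,s,p[:2])
go(arm,[.445,-.326,.012])
```

```text
red [256.3185  12.4284] [232   0  50  31 964] [ 0.3904 -0.099 ]
red [323.7751 257.8629] [ 307  235   34   45 1174] [ 0.4473 -0.3233]
red [524.7128 462.1349] [509 440  37  40 860] [ 0.7113 -0.6132]
fl [323.9634 248.7951] (87.94402313232422, 93.03382110595703) 88.77924346923828 [ 0.4477 -0.3225]
fl [219.2313 167.5528] (68.21958923339844, 78.81025695800781) 70.87966918945312 [ 0.339  -0.2321]
fl [622.1031  31.4716] (63.855140686035156, 86.28524017333984) 161.0721893310547 [ 0.7242 -0.1087]
fl [259.1211   4.179 ] (113.84921264648438, 128.49888610839844) 167.75450134277344 [ 0.3892 -0.0859]
green [411.8256  13.5858] [ 393    0   42   33 1055] [ 0.5128 -0.1113]
amber [518.5076  25.333 ] [ 491    1   55   48 1775] [ 0.5935 -0.1192]
t 16.15 pos [ 0.4452 -0.2689  0.2227] F [-0.0624  0.1744  0.0036] w 1.0004878677360556
shift mm [-57.4123  -0.2673 210.6021] turn [ 0.0122 -0.0729 -0.0146]
```

View pics/w8.png

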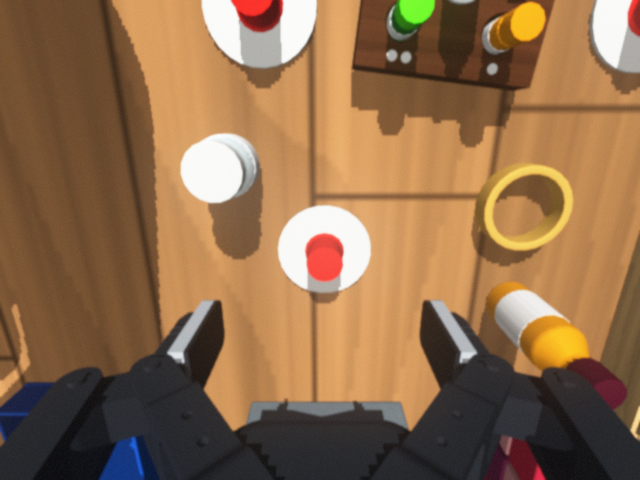

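Green stands in the two-dot pocket at (412,12) and amber in the one-dot pocket at (518,25), with their dots visible below. The cap meant is at (324,249), the farthest right of the look-alikes (the others are at (259,4), (622,31) and one out of view). Wrist measurement puts it at (0.447, -0.323). Since it stands alone in this close view, that confirms the choice. Descending on the knob.

Call:
{"api": "servo_tool", "payload": {
  "targets": [
    [[-0.054,0.0018,0.05],[0,0,0]],
    [[-0.054,0.0018,0.1],[0,0,0]],
    [[-0.054,0.0018,0.15],[0,0,0]],
    [[-0.054,0.0018,0.18],[0,0,0]],
    [[-0.054,0.0018,0.2],[0,0,0]],
    [[-0.054,0.0018,0.208],[0,0,0]],
    [[-0.054,0.0018,0.208],[0,0,0]],
    [[-0.054,0.0018,0.208],[0,0,0]]
  ]
}}

```text
clock: 16.95
eef_pos: [0.4482, -0.3229, 0.0163]
tool_rot: [2.22, 2.221, 0.001]
force: [1.1, -0.1, 0.4]
gripper_width: 0.998
```

Call:
{"api": "servo_tool", "payload": {
  "targets": [
    [[0,0,0],[0,0,0]],
    [[0,0,0],[0,0,0]],
    [[0,0,0],[0,0,0]],
    [[0,0,0],[0,0,0]],
    [[0,0,0],[0,0,0]],
    [[0,0,0],[0,0,0]],
    [[0,0,0],[0,0,0]],
    [[0,0,0],[0,0,0]]
  ],
  "claw": 1,
  "grip_force": 80
}}

```text
clock: 17.75
eef_pos: [0.4488, -0.3236, 0.0174]
tool_rot: [2.218, 2.22, 0.001]
force: [0.6, 1.6, 6.1]
gripper_width: 0.421
```

Run:
```python
from h import *
from workcell import arm
d=wrist(arm,"w9");im=d["image"]
hsv=cv2.cvtColor(im,cv2.COLOR_BGR2HSV)
m=cv2.inRange(hsv,(0,180,80),(6,255,255))|cv2.inRange(hsv,(174,180,80),(180,255,255))
k,l,st,c=cv2.connectedComponentsWithStats(m)
for i in range(1,k):
    if st[i][4]>300: print("red",c[i],st[i],onz(d,*c[i],.044)[:2])
go(arm,[.5627,-.0694,.15])
```

```text
red [321.3508 321.1594] [ 276  258   92  124 9011] [ 0.4489 -0.3156]
t 17.8 pos [ 0.4488 -0.3236  0.0174] F [-0.0026  0.5404  6.2758] w 0.4215573882182301
shift mm [ 253.8986  114.4841 -132.6564] turn [0.1767 0.1021 0.0413]
```

View pics/w9.png

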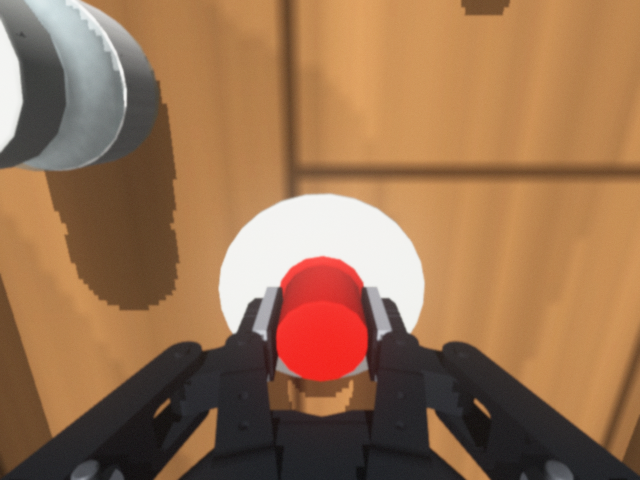

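The knob is gripped centrally (knob top at (322,338)), with the cap centre about 0.7 mm from the TCP in y. Lifting it and carrying it over the post.

Call:
{"api": "servo_tool", "payload": {
  "targets": [
    [[0,0,-0.04],[0,0,0]],
    [[0,0,-0.09],[0,0,0]],
    [[0.01,0.004,-0.135],[0.2,0.1,0]],
    [[0.05,0.022,-0.15],[0.2,0.1,0]],
    [[0.095,0.043,-0.15],[0.2,0.1,0]],
    [[0.14,0.063,-0.15],[0.2,0.1,0]],
    [[0.18,0.081,-0.15],[0.2,0.1,0]],
    [[0.22,0.099,-0.15],[0.2,0.1,0]]
  ]
}}

```text
clock: 18.6
eef_pos: [0.5476, -0.1015, 0.1674]
tool_rot: [-2.221, -2.222, 0.0]
force: [0.3, 0.1, -0.6]
gripper_width: 0.419
```

Run:
```python
from h import *
from workcell import arm
go(arm,[.5627,-.070,.13])
```

```text
t 18.6 pos [ 0.5476 -0.1015  0.1674] F [ 0.2662  0.059  -0.6193] w 0.4185562986789301
shift mm [31.4523 15.114  37.4114] turn [-0.013   0.0066  0.0374]
```

Call:
{"api": "servo_tool", "payload": {
  "targets": [
    [[0.02,0.01,0],[0,0,0]],
    [[0.0315,0.015,0],[0,0,0]],
    [[0.0315,0.015,0.01],[0,0,0]],
    [[0.0315,0.015,0.03],[0,0,0]],
    [[0.0315,0.015,0.042],[0,0,0]],
    [[0.0315,0.015,0.042],[0,0,0]],
    [[0.0315,0.015,0.042],[0,0,0]]
  ]
}}

```text
clock: 19.3
eef_pos: [0.5622, -0.0708, 0.1254]
tool_rot: [-2.222, -2.22, 0.001]
force: [-0.5, 0.8, -1.3]
gripper_width: 0.422
```

Run:
```python
from h import *
from workcell import arm
go(arm,[.5627,-.070,.115])
im=arm.get_image("scene")["image"];cv2.imwrite("pics/crop2.png",cv2.resize(im[200:320,210:370],(800,600),interpolation=cv2.INTER_CUBIC))
```

```text
t 19.3 pos [ 0.5622 -0.0708  0.1254] F [-0.4755  0.846  -1.2826] w 0.4217395265483645
shift mm [ 0.7549  0.5355 10.3678] turn [-0.0437  0.0035 -0.0312]
```

View pics/crop2.png

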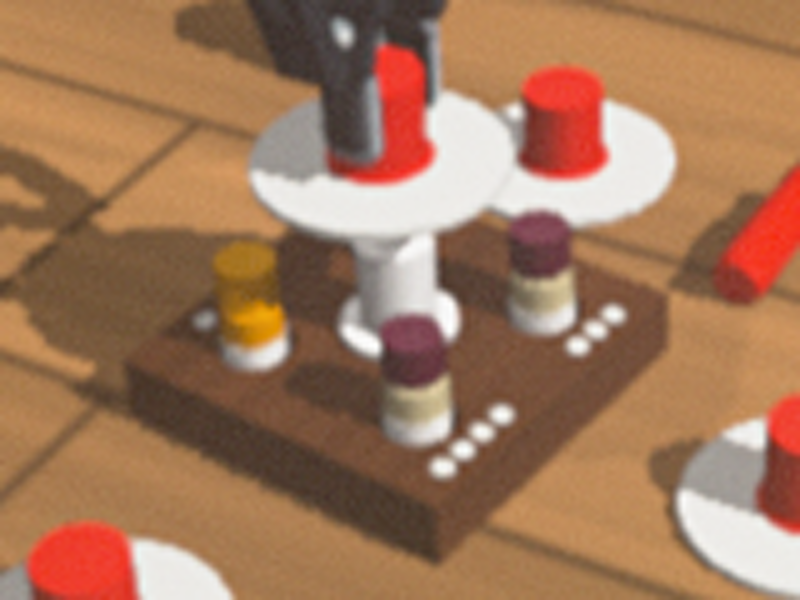

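The cap is held level above the post (flange at crop (385,160)), and amber and both maroon bottles stand in place. Lowering it slowly.

Call:
{"api": "servo_tool", "payload": {
  "targets": [
    [[0.0008,0.0005,0.003],[0,0,0]],
    [[0.0008,0.0005,0.006],[0,0,0]],
    [[0.0008,0.0005,0.009],[0,0,0]],
    [[0.0008,0.0005,0.012],[0,0,0]],
    [[0.0008,0.0005,0.014],[0,0,0]],
    [[0.0008,0.0005,0.015],[0,0,0]]
  ],
  "grip_force": 100
}}

```text
clock: 19.95
eef_pos: [0.563, -0.0698, 0.1106]
tool_rot: [2.222, 2.221, -0.0]
force: [-0.8, 1.2, 0.3]
gripper_width: 0.417
```

Call:
{"api": "servo_tool", "payload": {
  "targets": [
    [[0,0,0.0005],[0,0,0]],
    [[0,0,0.001],[0,0,0]],
    [[0,0,0.0015],[0,0,0]],
    [[0,0,0.002],[0,0,0]]
  ]
}}

```text
clock: 20.35
eef_pos: [0.563, -0.0697, 0.1089]
tool_rot: [2.221, 2.221, 0.0]
force: [-1.6, 2.2, 2.5]
gripper_width: 0.415
```

Call:
{"api": "servo_tool", "payload": {
  "targets": [
    [[0,0,0.0008],[0,0,0]],
    [[0,0,0.0016],[0,0,0]],
    [[0,0,0.0024],[0,0,0]],
    [[0,0,0.003],[0,0,0]]
  ]
}}

```text
clock: 20.75
eef_pos: [0.5636, -0.0695, 0.1074]
tool_rot: [2.22, 2.221, 0.002]
force: [-3.4, 4.3, 13.4]
gripper_width: 0.417
```

Call:
{"api": "servo_tool", "payload": {
  "targets": [
    [[0,0,0.001],[0,0,0]],
    [[0,0,0.002],[0,0,0]],
    [[0,0,0.003],[0,0,0]]
  ]
}}

```text
clock: 21.05
eef_pos: [0.564, -0.0691, 0.1064]
tool_rot: [2.219, 2.221, 0.004]
force: [-6.0, 5.5, 18.3]
gripper_width: 0.414
```

Sideways force (-6, +5.5) N says the post lies slightly to -x/+y of the cap. I'll ease off sideways before pressing on.

Call:
{"api": "servo_tool", "payload": {
  "targets": [
    [[0.0005,-0.001,0],[0,0,0]],
    [[0.001,-0.002,0],[0,0,0]],
    [[0.001,-0.0025,0],[0,0,0]]
  ]
}}

```text
clock: 21.35
eef_pos: [0.5624, -0.068, 0.1074]
tool_rot: [2.218, 2.22, 0.007]
force: [1.4, 2.6, 6.4]
gripper_width: 0.416
```

Call:
{"api": "servo_tool", "payload": {
  "targets": [
    [[0.0006,0.0002,0.001],[0,0.3,0]],
    [[0.0006,0.0002,0.002],[0,0.3,0]],
    [[0.0006,0.0002,0.003],[0,0.3,0]]
  ]
}}

```text
clock: 21.65
eef_pos: [0.5633, -0.068, 0.1064]
tool_rot: [2.219, 2.221, 0.013]
force: [-5.2, 1.1, 15.6]
gripper_width: 0.419
```

Run:
```python
from h import *
from workcell import arm
go(arm,[.5627,-.070,.0924]);print(arm.state()["wrist_torque"])
```

```text
t 21.65 pos [ 0.5633 -0.068   0.1064] F [-5.1758  1.1107 15.5535] w 0.419330277599788
shift mm [-2.0841 -0.7192 14.0052] turn [ 0.4413 -0.2326  0.0481]
[ 0.2901  1.1596 -0.0036]
```

Call:
{"api": "servo_tool", "payload": {
  "targets": [
    [[0,-0.001,0.001],[0.4,-0.2,0]],
    [[0,-0.0015,0.002],[0.4,-0.2,0]],
    [[0,-0.002,0.003],[0.4,-0.2,0]],
    [[0,-0.002,0.004],[0.4,-0.2,0]]
  ]
}}

```text
clock: 22.05
eef_pos: [0.5628, -0.0682, 0.1049]
tool_rot: [2.218, 2.22, 0.005]
force: [-0.2, 3.8, 13.8]
gripper_width: 0.418
```

Call:
{"api": "servo_tool", "payload": {
  "targets": [
    [[0.0003,-0.0005,0.002],[0.2,0,0]],
    [[0.0003,-0.001,0.004],[0.2,0,0]],
    [[0.0003,-0.0015,0.005],[0.2,0,0]],
    [[0.0003,-0.0015,0.006],[0.2,0,0]]
  ]
}}

```text
clock: 22.45
eef_pos: [0.5622, -0.0679, 0.0996]
tool_rot: [2.218, 2.221, 0.003]
force: [1.9, 2.5, 2.6]
gripper_width: 0.416
```

Run:
```python
from h import *
from workcell import arm
go(arm,[.5627,-.070,.0924]);print(arm.state()["wrist_torque"])
d=wrist(arm,"w10");im=d["image"]
hsv=cv2.cvtColor(im,cv2.COLOR_BGR2HSV)
m=cv2.inRange(hsv,(0,180,80),(6,255,255))|cv2.inRange(hsv,(174,180,80),(180,255,255))
k,l,st,c=cv2.connectedComponentsWithStats(m)
for i in range(1,k):
    if st[i][4]>1500: print("red",c[i],st[i])
```

```text
t 22.45 pos [ 0.5622 -0.0679  0.0996] F [1.9494 2.5455 2.6483] w 0.41618437819362736
shift mm [-2.1103  0.4935  7.2398] turn [0.1862 0.0199 0.0715]
[ 0.5463 -0.4854 -0.0259]
red [73.4585 90.3882] [   0   66  149   48 6236]
red [ 58.8667 274.8912] [  20  237   96   75 3510]
red [591.2151 280.3147] [ 536  243   97   75 3775]
red [321.5518 320.9464] [ 277  258   91  124 8989]
```

The force has dropped, so the lip is past the noses, and the knob has not slipped in the fingers (same mask box). Pressing on to the collar.

Call:
{"api": "servo_tool", "payload": {
  "targets": [
    [[0.0007,0.0005,0.002],[0.2,0,0]],
    [[0.0007,0.0005,0.004],[0.2,0,0]],
    [[0.0007,0.0003,0.006],[0.2,0,0]],
    [[0.0007,0,0.0075],[0.2,0,0]],
    [[0.0007,0,0.0085],[0.2,0,0]]
  ]
}}

```text
clock: 23.0
eef_pos: [0.5619, -0.0672, 0.0925]
tool_rot: [2.22, 2.223, -0.002]
force: [-9.8, 4.3, 22.9]
gripper_width: 0.417
```

Run:
```python
from h import *
from workcell import arm
go(arm,[.5627,-.068,.0924]);print(arm.state()["wrist_torque"])
```

```text
t 23.0 pos [ 0.5619 -0.0672  0.0925] F [-9.8342  4.2587 22.8778] w 0.417135381521269
shift mm [-0.7753  0.7645  0.0581] turn [-0.0317  0.0474  0.0719]
[ 0.6638  2.1919 -0.0322]
```

The TCP height of 0.0925 is the expected seated height, with a 23 N reaction. Now I set a steady firm hold and check it.

Call:
{"api": "servo_tool", "payload": {
  "targets": [
    [[0,-0.0005,0.003],[0,0,0]],
    [[0,-0.0005,0.003],[0,0,0]],
    [[0,-0.0005,0.003],[0,0,0]],
    [[0,-0.0005,0.003],[0,0,0]],
    [[0,-0.0005,0.003],[0,0,0]],
    [[0,-0.0005,0.003],[0,0,0]],
    [[0,-0.0005,0.003],[0,0,0]],
    [[0,-0.0005,0.003],[0,0,0]]
  ]
}}

```text
clock: 23.8
eef_pos: [0.5619, -0.0672, 0.0924]
tool_rot: [2.218, 2.222, -0.0]
force: [-8.7, 4.8, 24.2]
gripper_width: 0.419
```

Run:
```python
from h import *
from workcell import arm
im=arm.get_image("side")["image"]
a=cv2.resize(im[160:280,250:410],(800,600),interpolation=cv2.INTER_CUBIC);cv2.imwrite("pics/crop3.png",a)
go(arm,[.5627,-.068,.0924]);print(arm.state()["wrist_torque"])
```

```text
t 23.85 pos [ 0.5619 -0.0672  0.0924] F [-9.3782  4.6115 23.2347] w 0.4178980855888722
shift mm [-0.7713  0.8227  0.0277] turn [0.0678 0.0863 0.0865]
[ 0.804   1.9301 -0.0192]
```

View pics/crop3.png

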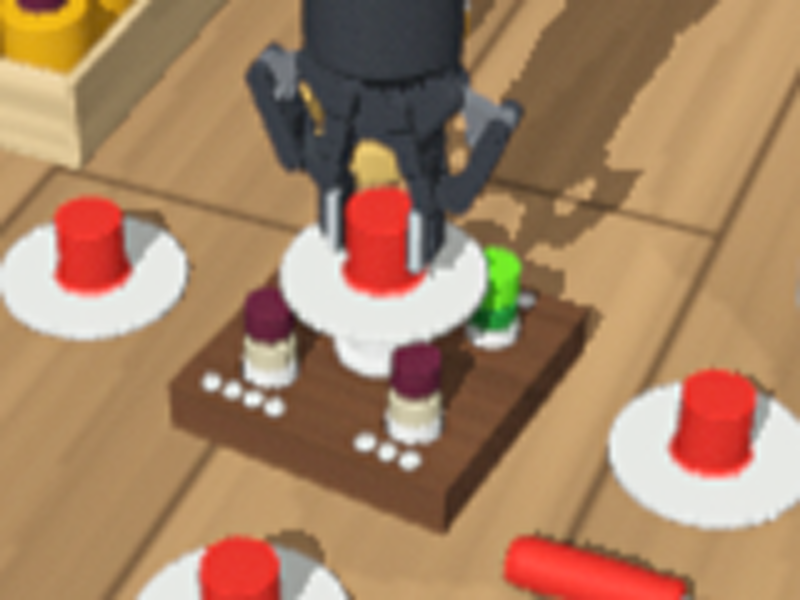

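The side crop shows the cap level at (380,280), held by the fingers and down on the collar. Green stands at (495,300) and the maroon bottles are in place. The push is steady at about 23 N, so I'm handing in.

Run:
```python
from h import *
from workcell import arm
arm.close_job();s=arm.state();print(s["clock"],s["eef_pos"],s["force"],s["gripper_width"])
```

```text
the job is handed in; nothing more can be done
the job is handed in; nothing more can be done
```

I loaded both bottles and pressed the keeper cap home. I handed the job in at about 24 s of the 69 s, with the gripper still holding the knob and pushing down. The hand-in gives no verdict, and it refused the force reading I tried to take afterwards.

- **Bottles:** I put amber in the one-dot pocket first, then green in the two-dot pocket. Both reached the floor at the expected height, with about 7 N of contact. Later pictures showed each still standing in its pocket, though amber was hidden behind the cap in the last one.
- **Cap choice:** I took the cap farthest to the robot's right, at (0.447, -0.323) m. For its position the wrist camera and the fixed cameras disagreed by about 4 mm in y; I used the wrist value and the grip came out central.
- **Pressing:** The first push reached 18 N, above the stated 11–14 N, because the cap was slightly off-centre. I shifted it 1–2 mm sideways and pressed again; the force rose to about 14 N, dropped to 3 N, and the cap went down to the collar.
- **Last checks:** The tool stopped within 0.1 mm of the expected home height, the cap looked level, and the push held steady at about 23 N. A sideways load of about 10 N remained. The tool stood about 2 mm from the measured stand centre in y, the most the bore allows and inside the 4 mm limit.
- **Other goods:** The two maroon-topped bottles looked undisturbed in the last picture. I touched none of the other goods, but I did not measure their positions again.

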